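# Go-gauge check of two moulded housings

### The arm

A 7-joint arm with a two-finger parallel gripper is mounted at the origin on the work surface. World frame = base frame: x ahead of the robot, y to its left, z up, the work surface at z = 0. Lengths are in mm, angles in rad, forces in N, time in s.
With the tool pointing down it reaches from about 425 to 800 mm from the base axis. Payload 8.3 kg.
Tool frame: the origin (TCP) lies midway between the tips of the shut fingers; the grasp point (between the pads) lies 19 mm behind it; x points along the fingers, y is the direction in which the jaws open and shut, and the axes are right-handed (so a half turn about x gives the same grasp; the last joint's range is limited). The gripper opens to 85 mm and grips with 20 to 120 N. Pads are 22 mm wide; open, the fingers measure 114 mm over their backs; the gripper's body (76 mm by 85 mm) begins 54 mm behind the grasp point. The pads swing forward as they close: fully open they stand 13 mm farther back than shut.
Start: joints at [1.232, 0.383, 0.016, 1.37, -0.006, 1.388, -0.046], TCP at [170.236, -601.351, 231.279] pointing down, gripper open.
Joint ranges: [-2.95, 2.95], [-0.25, 2.06], [-1.52, 1.56], [0.18, 2.33], [-1.44, 4.58], [0.02, 2.06], [-3.01, 3.01]. Speed limits (rad/s): [2.39, 2.39, 3.01, 3.01, 3.14, 3.14, 3.14].

### API

Orientations are given as a unit quaternion [w, x, y, z].
In Python, from station import env, capture, calibration gives the robot as it stands. The module is installed in compiled form; this text tells all that it offers.
- The arm moves only by the tool play_rows, never from a script. Its argument "rows" is text: rows parted by semicolons, each of 7 numbers parted by spaces: the turn, a rotation vector about the tool's x, y, z in degrees, then the shift along the tool's x, y, z in mm, then the finger opening in mm, from 0 to 85.4. In form: rx ry rz dx dy dz jaw; .... A call has 1 to 20 rows; each row is the pose to reach, as a shift and turn from the pose measured when the call began, along the tool's axes at that moment; what a row does not reach only later rows make up. A row lasts 1/8 s, in which the tool goes at most 62.5 mm and 10.7 degrees, less where a joint would pass 70% of its speed; a pose out of reach is approached as far as the arm can. A call with a gripper value outside its range is refused whole. The fingers move at their own pace and stop on an object; "squeeze" is the grip in N (left out, the last holds). Time passes only in rows, so rows that repeat a pose let the fingers close. It gives the time, the measured TCP pose, the force and the opening at its end, in the units of the state.
- env.sense(): the state, without advancing time (a new reading comes with each control period).
- capture(name): name is "scene" or "side" or "wrist"; returns (picture, depth): 400x640x3 uint8, red, green, blue; 400x640 float32, mm along the optical axis (not along the pixel's ray), 0 where there is no reading.
- calibration(name): a dict with "fx", "fy", "cx", "cy" (pixels), "k1" (the pictures are not rectified: a ray, as slopes to the right and down, at radius r is drawn at 1 + k1 r^2 times it, then the intrinsics apply), "pose" (4x4, takes a point from camera to world coordinates). Camera axes: x right, y down, z forward; pixel columns grow to the right and rows downward; lengths in mm; the calibration is good to about 2 mm. A picture is of the moment at which its call begins: read the wrist's pose just before it. calibration takes no time and is no camera call; for the wrist camera it gives the pose at the moment of the call.
- env.hand_in(): hands the job in, once; it reports no verdict.
The state is a dict: "t": time; "qpos": joint angles; "joint_velocities": joint speeds; "effort": joint torques, N m; "ee_pos": TCP position; "tool_rot": TCP orientation; "contact_force": force on the tool from outside, world axes, zero at the start; "moment": the same for the moment, N m; "gripper_width": opening from 0.0 (shut) to 1.0 (fully open).
Only numpy, scipy, OpenCV 4.12 (cv2) and the standard library are available. Lean on these libraries where they do the work, as an engineer would, in place of code of your own. Each camera call takes 0.05 s, during which the arm holds its last target.

### The job

One of the two moulded parts has a bad hole. Take the go gauge from its stand and slowly, gently try it in the white part's hole first, then in the grey part's: a good hole lets it in until the handle's shoulder meets the part, a bad one stops it about half way and it must not be forced. Hang the gauge back in its stand, set the bad part down upright in the red tray, and leave the good part in its nest and the clear blocks where they are.

Things in the scene. Friction and masses are not known exactly. Their poses are not given: they have to be found in the camera images.
- gauge_handle (a point): Go gauge, 140 g: steel pin 16 mm diameter, 42 mm long, end chamfered 1.5 mm, under a round green handle 24 mm diameter, 55 mm tall, its flat underside the shoulder. This point: on its axis, 72 mm above the pin's end, 25 mm below the handle's top, where to grip. z up along the gauge. It starts upright in the stand, shoulder on the stand's top
- gauge_tip (a point): centre of the lower end of the gauge's pin; z up along the gauge
- stand_hole (a point): Wooden gauge stand, fixed, 70 x 70 x 50 mm high, with one upright through-hole of 21 mm diameter; this point is the centre of the hole's mouth, level with the stand's top
- white_part_center (a point): White plastic housing, 60 (x) x 46 (y) x 48 mm high, about 240 g; point at its centre, 24 mm above its underside. Grip it across its y (46 mm), near the top. It sits with 4 mm of play all round in a fixed aluminium nest: floor 6 mm, rim top 14 mm above the bench; the part's top is 54 mm above the bench
- white_part_mouth (a point): centre of the mouth (17.4 mm wide, 1 mm chamfer) of the upright blind hole in the part's top; axes as the part, z up. From 19 mm down, a captive brass insert lines it: wide (21 mm; pin end goes 42 mm deep, shoulder on the top face) or narrow (12 mm; pin stops hard about 19 mm deep). Just one of the two parts has the narrow one; which, is drawn anew each run
- grey_part_center (a point): Grey plastic housing, the same shape as the white one, in its own like nest; point at its centre
- grey_part_mouth (a point): centre of the mouth of the grey part's hole; same hole as in the white part, with the other insert. In either part the stop at a narrow insert is hard and steep, so feel for it slowly: over 40 N of gauge pressure counts as forcing
- reject_tray_floor (a point): Red tray for bad parts, fixed on the bench, 210 (x) x 150 (y) mm, walls 4 mm thick and 20 mm high, floor 4 mm thick; this point is the centre of its inner floor, x along its long side. A like yellow tray stands on the other side and plays no part
- acrylic0: bystander, in the yellow tray: clear acrylic block 35 x 35 x 14 mm; origin at the centre of its underside
- acrylic1: bystander, on the bench: another clear acrylic block of that size
- acrylic2: bystander, on the bench between the two nests: another clear acrylic block of that size
Not all that is in view belongs to the job. Of the things that look like the part that bears grey_part_center, the middle-sized one is meant.

How it is judged (in metres and radians):
On the way, in this order (a step that is already met when the one before it is completed fails the run):
1. the held gauge is tried in the white part's hole: fully home (pin end at least 37 mm deep), or down to the narrow insert if that stops it (contact force between the fingers and gauge above 1 N and x of gauge_tip in the frame of white_part_mouth between -0.004 and 0.004 m and y of gauge_tip in the frame of white_part_mouth between -0.004 and 0.004 m and (z of gauge_tip in the frame of white_part_mouth below -0.037 m or (distance between narrow_insert_1 and white_part_center below 0.03 m and z of gauge_tip in the frame of white_part_mouth below -0.015 m))), for 0.1 s.
2. then the held gauge is tried in the grey part's hole in the same way (contact force between the fingers and gauge above 1 N and x of gauge_tip in the frame of grey_part_mouth between -0.004 and 0.004 m and y of gauge_tip in the frame of grey_part_mouth between -0.004 and 0.004 m and (z of gauge_tip in the frame of grey_part_mouth below -0.037 m or (distance between narrow_insert_1 and grey_part_center below 0.03 m and z of gauge_tip in the frame of grey_part_mouth below -0.015 m))), for 0.1 s.
At the end, for the whole second after the job is handed in: The part that stops the gauge stands upright (within 7 degrees) and still on the red tray's floor, inside its walls; the other part sits flat in its nest as at the start (within 12 mm); the gauge hangs upright and still in its stand, pin at least 36 mm into the hole (((distance between narrow_insert_1 and white_part_center below 0.03 m and (x of white_part_center in the frame of reject_tray_floor between -0.085 and 0.085 m and y of white_part_center in the frame of reject_tray_floor between -0.06 and 0.06 m and z of white_part_center in the frame of reject_tray_floor below 0.029 m and angle between white_part_center's own z axis and vertical below 0.12 rad and linear speed of white_part below 0.02 m/s) and (distance of grey_part_center from where it was at the start of the episode below 0.012 m and angle between grey_part_center's own z axis and vertical below 0.06 rad and linear speed of grey_part below 0.02 m/s)) or (distance between narrow_insert_1 and grey_part_center below 0.03 m and (x of grey_part_center in the frame of reject_tray_floor between -0.085 and 0.085 m and y of grey_part_center in the frame of reject_tray_floor between -0.06 and 0.06 m and z of grey_part_center in the frame of reject_tray_floor below 0.029 m and angle between grey_part_center's own z axis and vertical below 0.12 rad and linear speed of grey_part below 0.02 m/s) and (distance of white_part_center from where it was at the start of the episode below 0.012 m and angle between white_part_center's own z axis and vertical below 0.06 rad and linear speed of white_part below 0.02 m/s))) and horizontal distance between gauge_tip and stand_hole below 0.008 m and z of gauge_tip in the frame of stand_hole below -0.036 m and angle between gauge_tip's own z axis and vertical below 0.12 rad and linear speed of gauge below 0.02 m/s); the robot touches nothing.
It fails at once if a part or its insert is pressed with more than 40 N by the gauge (contact force between gauge and white_part above 40 N or contact force between gauge and grey_part above 40 N or contact force between gauge and narrow_insert_1 above 40 N or contact force between gauge and wide_insert_1 above 40 N).
It fails at once if one of the clear acrylic blocks is moved by more than 30 mm (distance of any of acrylic0, acrylic1, acrylic2 from where it was at the start of the episode above 0.03 m).
It also fails if it takes over 59 s, if anything falls off the work surface, if the arm or the gripper's body presses on something with over 40 N, if the wrist force passes 120 N, or if a joint passes its speed limit or range.

## Working session

There is one attempt and no reset: what is moved stays moved. The work goes in short steps, Python scripts to look and compute and a tool call to move; the robot and the scene stay as the last step left them, time stands still between calls to the robot, and variables do not carry over. Pictures are saved under pics/ and viewed, and the job is handed in when it is done.

Besides the shell and the picture viewer there is one more tool, called after "Request:" as name(argument=value, ...) on one line, values as JSON. play_rows: Moves the arm, as the interface text tells. Its arguments: {"type":"object","properties":{"rows":{"type":"string"},"squeeze":{"type":"number"}},"required":["rows"]}

```bash
mkdir -p pics; ls; python3 - <<'E'
from station import env,capture,calibration
import cv2,numpy as np
s=env.sense();print(s)
for n in("scene","side","wrist"):
    c=calibration(n);print(n,{k:np.round(v,3).tolist() for k,v in c.items()})
    p,d=capture(n);cv2.imwrite(f"pics/{n}0.png",p[:,:,::-1]);np.savez(f"{n}0.npz",p=p,d=d,**c)
E
```

```text
pics
{'t': 0.0, 'qpos': array([ 1.23210449,  0.38428194,  0.01640859,  1.37114553, -0.00630628,
        1.38816884, -0.04653652]), 'joint_velocities': array([-2.08986470e-03,  1.58636705e-03,  3.29524718e-04, -5.01251569e-04,
       -1.51432948e-03, -3.09983049e-04,  3.98617937e-05]), 'effort': array([-3.94688514e-04, -6.27594423e+01,  8.44121799e-01, -3.71819937e+01,
        1.66843669e-02,  1.40954755e-02,  6.51751293e-06]), 'ee_pos': array([ 170.07786293, -600.906563  ,  230.25573755]), 'tool_rot': array([-0.09651427, -0.70028447, -0.09787828,  0.70050446]), 'contact_force': array([0.35869323, 0.61586953, 0.40820126]), 'moment': array([-0.01429735, -0.05241152,  0.00270282]), 'gripper_width': 1.0003036177804747}
scene {'fx': 473.402, 'fy': 473.402, 'cx': 320.38, 'cy': 201.973, 'k1': -0.137, 'pose': [[0.76, 0.509, -0.404, 912.816], [0.65, -0.583, 0.488, -478.867], [0.013, -0.633, -0.774, 844.362], [0.0, 0.0, 0.0, 1.0]]}
side {'fx': 417.375, 'fy': 417.375, 'cx': 326.807, 'cy': 201.35, 'k1': -0.001, 'pose': [[-0.865, -0.337, 0.373, 96.362], [-0.502, 0.598, -0.625, 692.366], [-0.012, -0.727, -0.686, 844.466], [0.0, 0.0, 0.0, 1.0]]}
wrist {'fx': 331.768, 'fy': 331.768, 'cx': 324.059, 'cy': 199.01, 'k1': -0.052, 'pose': [[0.272, -0.926, -0.264, 237.492], [-0.962, -0.262, -0.072, -583.053], [-0.002, 0.274, -0.962, 373.16], [0.0, 0.0, 0.0, 1.0]]}
```

View pics/scene0.png

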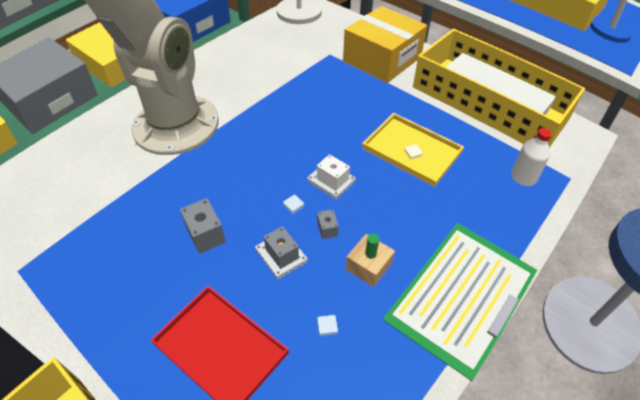

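View pics/side0.png

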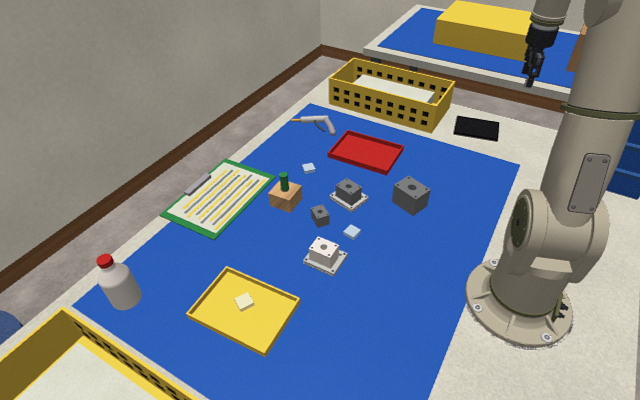

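View pics/wrist0.png

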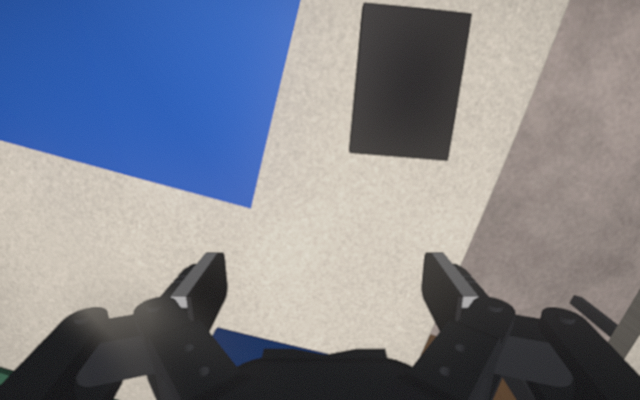

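Grey candidates in the scene view are the large block (203,225), the one in a nest (281,245) and the small one (327,222). The nested one is the middle size, so I take that. White part (333,170), gauge handle top (373,240), stand (371,262), red tray (220,345).

```bash
cat > h.py <<'E'
import cv2,numpy as np
from scipy.spatial.transform import Rotation as R
def ray(c,u,v):
    x=(u-c['cx'])/c['fx'];y=(v-c['cy'])/c['fy']
    a,b=x,y
    for _ in range(20):
        f=1+c['k1']*(a*a+b*b);a,b=x/f,y/f
    P=np.asarray(c['pose']);return P[:3,3],P[:3,:3]@np.array([a,b,1.])
def onz(c,u,v,z):
    o,d=ray(c,u,v);return o+d*(z-o[2])/d[2]
def tri(*obs): # (c,u,v)...
    A=np.zeros((3,3));b=np.zeros(3);L=[]
    for c,u,v in obs:
        o,d=ray(c,u,v);d=d/np.linalg.norm(d);M=np.eye(3)-np.outer(d,d);A+=M;b+=M@o;L.append((o,M))
    p=np.linalg.solve(A,b);return p,[round(float(np.linalg.norm(M@(p-o))),1) for o,M in L]
def proj(c,p):
    P=np.asarray(c['pose']);q=P[:3,:3].T@(np.asarray(p,float)-P[:3,3]);a,b=q[:2]/q[2];f=1+c['k1']*(a*a+b*b)
    return c['fx']*a*f+c['cx'],c['fy']*b*f+c['cy']
def load(n):
    z=np.load(n+'.npz');return z['p'],z['d'],{k:z[k] for k in('fx','fy','cx','cy','k1','pose')}
def wq(s): # tool rotation matrix, quaternion wxyz
    w,x,y,z=s['tool_rot'];return R.from_quat([x,y,z,w])
def goal(s,pos,yvec,rows=True):
    """turn (deg rotvec) and shift (mm), tool axes, to tool-down pose with jaw axis along yvec (world xy)"""
    Rt=wq(s);best=None
    for sg in(1,-1):
        y=np.array([yvec[0],yvec[1],0.])*sg;y/=np.linalg.norm(y);x=np.array([0,0,-1.]);z=np.cross(x,y)
        G=R.from_matrix(np.stack([x,y,z],1));rv=(Rt.inv()*G).as_rotvec(degrees=True)
        if best is None or np.linalg.norm(rv)<np.linalg.norm(best):best=rv
    return np.round(best,1),np.round(Rt.inv().apply(np.asarray(pos)-s['ee_pos']),1)
def snap(n,name):
    from station import env,capture,calibration
    c=calibration(n);s=env.sense();p,d=capture(n)
    np.savez(name+'.npz',p=p,d=d,**c);return p,d,c,s
E
python3 - <<'E'
from h import *
p,d,c=load('scene0');q,e,c2=load('side0')
a=cv2.resize(p[140:300,240:440],None,fx=4,fy=4,interpolation=cv2.INTER_CUBIC)[:,:800]
b=cv2.resize(q[150:290,250:450],None,fx=4,fy=4,interpolation=cv2.INTER_CUBIC)[:,:800]
cv2.imwrite('pics/a1.png',a[:600,:,::-1]);cv2.imwrite('pics/b1.png',b[:,:,::-1])
E
```

```text
(no output)
```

View pics/a1.png

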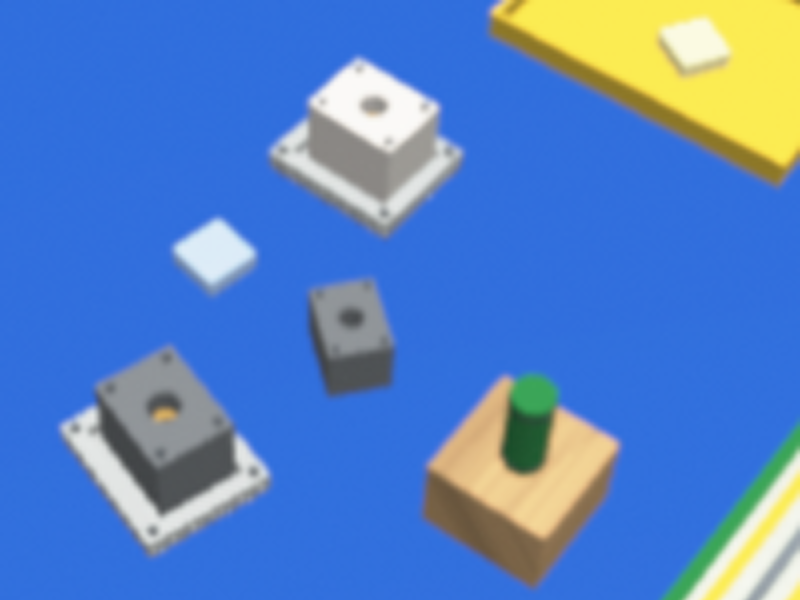

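View pics/b1.png

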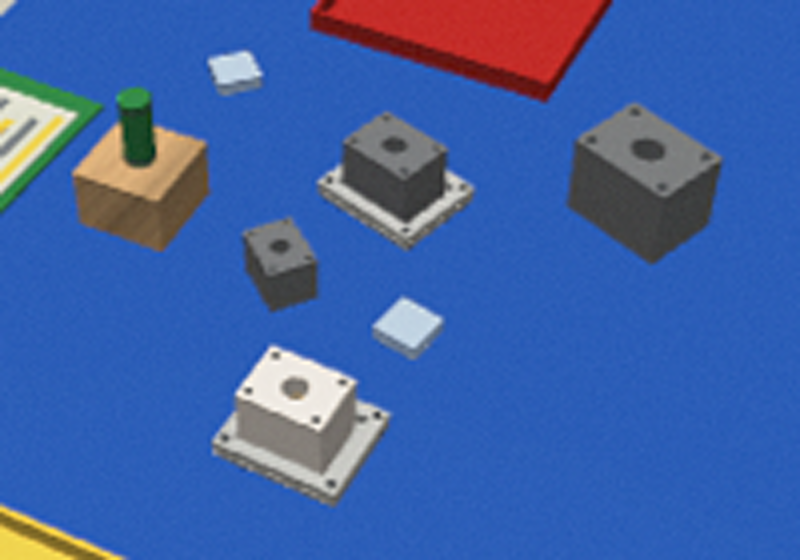

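```bash
python3 - <<'E'
from h import *
_,_,c=load('scene0');_,_,e=load('side0')
S=lambda u,v:(c,240+(u-1.5)/4,140+(v-1.5)/4); D=lambda u,v:(e,250+(u-1.5)/4,150+(v-1.5)/4)
for n,a,b in(('white',(374,105),(295,388)),('grey',(164,406),(394,145)),('gtop',(533,394),(134,98)),('gbase',(524,460),(139,157)),('acr2',(215,250),(408,322)),('small',(351,318),(280,246))):
    p,r=tri(S(*a),D(*b));print(n,p.round(1),r,np.hypot(*p[:2]).round())
for n,L in(('white',[(360,58),(440,106),(386,152),(308,104)]),('grey',[(168,346),(234,426),(160,470),(96,394)])):
    P=np.array([onz(*S(*a),54) for a in L])[:,:2];print(n,P.round(),[(np.linalg.norm(P[i]-P[i-1]).round(1),np.degrees(np.arctan2(*(P[i]-P[i-1])[::-1])).round(1)) for i in range(4)])
P=np.array([onz(*S(*a),50) for a in [(505,375),(620,445),(545,540),(428,467)]])[:,:2];print('stand',P.round(),P.mean(0))
p,_,_=load('scene0')
h=cv2.cvtColor(p,cv2.COLOR_RGB2HSV);m=((h[...,0]<6)|(h[...,0]>174))&(h[...,1]>150)&(h[...,2]>80)
m=m.astype(np.uint8);n,l,st,ct=cv2.connectedComponentsWithStats(m);i=1+st[1:,4].argmax();print(st[i],ct[i],onz(c,*ct[i],10))
q,_,_=load('side0');h=cv2.cvtColor(q,cv2.COLOR_RGB2HSV);m=(((h[...,0]<6)|(h[...,0]>174))&(h[...,1]>150)&(h[...,2]>80)).astype(np.uint8);n,l,st,ct=cv2.connectedComponentsWithStats(m);i=1+st[1:,4].argmax();k=(l==i).astype(np.uint8);print(ct[i],onz(e,*ct[i],10))
con=max(cv2.findContours(k,0,2)[0],key=cv2.contourArea);ap=cv2.approxPolyDP(con,5,True)[:,0];print([(x.tolist(),onz(e,*map(float,x),20)[:2].round().tolist()) for x in ap])
E
```

```text
white [451.7 119.3  54.1] [1.1, 1.1] 467.0
grey [ 505.4 -112.1   54. ] [1.0, 1.0] 518.0
gtop [659.6 -15.6 105.1] [0.9, 0.9] 660.0
gbase [661.1 -15.9  49.3] [0.9, 0.9] 661.0
acr2 [432.7   2.8  14.4] [1.2, 1.2] 433.0
small [532.8   2.5  37.6] [1.2, 1.2] 533.0
white [[422. 144.]
 [482. 144.]
 [481.  96.]
 [423.  96.]] [(np.float64(48.5), np.float64(91.7)), (np.float64(59.6), np.float64(0.4)), (np.float64(48.2), np.float64(-90.9)), (np.float64(57.5), np.float64(-179.3))]
grey [[ 482.  -83.]
 [ 541.  -97.]
 [ 531. -141.]
 [ 475. -129.]] [(np.float64(46.6), np.float64(81.7)), (np.float64(60.9), np.float64(-13.7)), (np.float64(44.5), np.float64(-102.9)), (np.float64(57.2), np.float64(168.2))]
stand [[623.  20.]
 [693.  23.]
 [697. -46.]
 [628. -50.]] [660.62007111 -13.40138838]
[ 152  287  136  113 8507] [219.78770424 347.44974727] [ 562.76542166 -338.72246484   10.        ]
[365.98580841 151.50228079] [ 557.19415826 -339.88395416   10.        ]
[([328, 152], [659.0, -264.0]), ([386, 174], [447.0, -254.0]), ([403, 146], [458.0, -415.0]), ([347, 130], [666.0, -408.0])]
```

```bash
python3 - <<'E'
from h import *
from station import env
s=env.sense();print(wq(s).as_matrix().round(2));print(goal(s,[600,-10,230],[0,1]))
E
```

```text
[[-0.    0.27 -0.96]
 [ 0.   -0.96 -0.27]
 [-1.   -0.   -0.  ]]
(array([15.8,  0. ,  0.1]), array([   1.2, -451.6, -574.6]))
```

Request:
play_rows(rows="15.8 0 0 0 -452 -575 85;15.8 0 0 0 -452 -575 85;15.8 0 0 0 -452 -575 85;15.8 0 0 0 -452 -575 85;15.8 0 0 0 -452 -575 85;15.8 0 0 0 -452 -575 85;15.8 0 0 0 -452 -575 85;15.8 0 0 0 -452 -575 85;15.8 0 0 0 -452 -575 85;15.8 0 0 0 -452 -575 85;15.8 0 0 0 -452 -575 85;15.8 0 0 0 -452 -575 85;15.8 0 0 0 -452 -575 85;15.8 0 0 0 -452 -575 85;15.8 0 0 0 -452 -575 85")

```text
t: 2.02
ee_pos: [599.9, -11.2, 231.2]
tool_rot: [0.001, -0.707, 0.001, 0.707]
contact_force: [-0.2, -0.3, -0.7]
gripper_width: 0.993
```

```bash
python3 - <<'E'
from h import *
p,d,c,s=snap('wrist','w1');print(s['t'],s['ee_pos'],s['qpos'].round(2),s['contact_force'])
cv2.imwrite('pics/w1.png',p[:,:,::-1])
E
```

```text
2.025 [599.90111466 -11.20373513 231.1637292 ] [ 0.29  0.36 -0.43  1.43  0.15  1.39 -1.72] [-0.21335384 -0.2517061  -0.69458948]
```

View pics/w1.png

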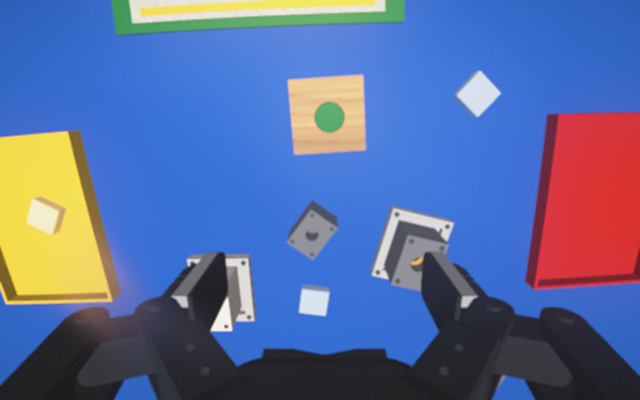

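The gauge top is at (330,117) on its stand. The grey part (418,258) is half hidden and the white part is behind the left finger.

```bash
python3 - <<'E'
from h import *
from station import env
p,d,c=load('w1')
h=cv2.cvtColor(p,cv2.COLOR_RGB2HSV)
m=((h[...,0]>45)&(h[...,0]<85)&(h[...,1]>90)).astype(np.uint8);m[:60]=0
n,l,st,ct=cv2.connectedComponentsWithStats(m);i=1+st[1:,4].argmax();print(st[i],ct[i],onz(c,*ct[i],105),onz(c,*ct[i],50),'diam',np.sqrt(st[i,4]*4/np.pi)/331*(c['pose'][2,3]-105))
m=((h[...,0]>8)&(h[...,0]<22)&(h[...,1]>60)&(h[...,1]<200)).astype(np.uint8)[:180];m[:,:250]=0;m[:,400:]=0
con=max(cv2.findContours(m,0,2)[0],key=cv2.contourArea);ap=cv2.approxPolyDP(con,6,True)[:,0];print([(x.tolist(),onz(c,*map(float,x),50)[:2].round(1).tolist()) for x in ap])
# triangulate gauge top from 3 views
_,_,a=load('scene0');_,_,e=load('side0')
print(tri((a,373.2,238.2),(e,283.2,174.2),(c,*ct[i])))
s=env.sense();print(goal(s,[659.5,-14.5,61],[0,1]))
E
```

```text
[316 103  27  28 603] [328.99502488 116.77777778] [660.72812759 -15.79663285 105.        ] [658.84572738 -16.52448777  50.        ] diam 22.5113693794177
[([361, 75], [696.6, -46.1]), ([288, 81], [691.5, 21.5]), ([295, 153], [624.4, 16.7]), ([364, 148], [629.1, -50.7])]
(array([660.13545891, -15.64556454, 104.79505784]), [1.1, 1.5, 0.6])
(array([-0.1,  0. ,  0. ]), array([170.3,   3.3, -59.6]))
```

Request:
play_rows(rows="0 0 0 20 4.5 -60.7 60;0 0 0 60 4.5 -60.7 60;0 0 0 100 4.5 -60.7 60;0 0 0 140 4.5 -60.7 60;0 0 0 171 4.5 -60.7 60;0 0 0 171 4.5 -60.7 60;0 0 0 171 4.5 -60.7 10;0 0 0 171 4.5 -60.7 10;0 0 0 171 4.5 -60.7 10;0 0 0 171 4.5 -60.7 10;0 0 0 171 4.5 -60.7 10;0 0 0 171 4.5 -60.7 10", squeeze=50)

```text
t: 3.58
ee_pos: [661.9, -15.8, 62.6]
tool_rot: [-0.001, 0.708, -0.001, -0.706]
contact_force: [-2.2, -0.7, 6.7]
gripper_width: 0.271
```

```bash
python3 - <<'E'
from h import *
from station import env
s=env.sense();print(s['t'],s['ee_pos'],s['qpos'].round(2),s['contact_force'],s['gripper_width'],s['joint_velocities'].round(3))
print(goal(s,s['ee_pos'],[0,1]))
E
```

```text
3.575 [661.86028345 -15.75485748  62.60380514] [ 0.25  0.62 -0.39  1.45  0.25  1.12 -1.76] [-2.24578336 -0.71680879  6.65179228] 0.27060019609372293 [ 0.002 -0.    -0.    -0.    -0.001  0.001 -0.001]
(array([-0.1, -0.2,  0. ]), array([0., 0., 0.]))
```

Request:
play_rows(rows="0 0 0 -25 0 0 10;0 0 0 -60 0 0 10;0 0 0 -95 0 0 10;0 0 0 -95 -30 50 10;0 0 0 -95 -60 95 10;0 0 0 -95 -90 140 10;0 0 0 -95 -120 185 10;0 0 0 -95 -135 209 10;0 0 0 -80 -135 209 10;0 0 0 -65 -135 209 10;0 0 0 -60 -135 209 10;0 0 0 -60 -135 209 10;0 0 0 -60 -135 209 10")

```text
t: 5.2
ee_pos: [453.5, 119.7, 122.1]
tool_rot: [-0.001, 0.708, -0.001, -0.706]
contact_force: [0.2, 0.2, -1.2]
gripper_width: 0.269
```

```bash
python3 - <<'E'
from h import *
from station import env
s=env.sense();print(s['t'],s['ee_pos'],s['qpos'].round(2),s['contact_force'],s['gripper_width'])
print(goal(s,s['ee_pos'],[0,1]))
o=[]
for n in('scene','side'):
    p,d,c,s=snap(n,n+'1')
    u,v=map(int,proj(c,[452,119,65]));print(n,u-50,v-45)
    o.append(cv2.resize(p[v-45:v+30,u-50:u+50],None,fx=8,fy=8,interpolation=cv2.INTER_CUBIC)[...,::-1])
    cv2.imwrite(f'pics/{n}1.png',o[-1])
E
```

```text
5.2 [453.45509675 119.67526482 122.12186267] [ 0.17  0.17 -0.54  1.91  0.1   1.08 -1.99] [ 0.15259999  0.22427323 -1.24964881] 0.2685265101526309
(array([-0.2, -0.2,  0. ]), array([0., 0., 0.]))
scene 282 117
side 272 198
```

View pics/scene1.png

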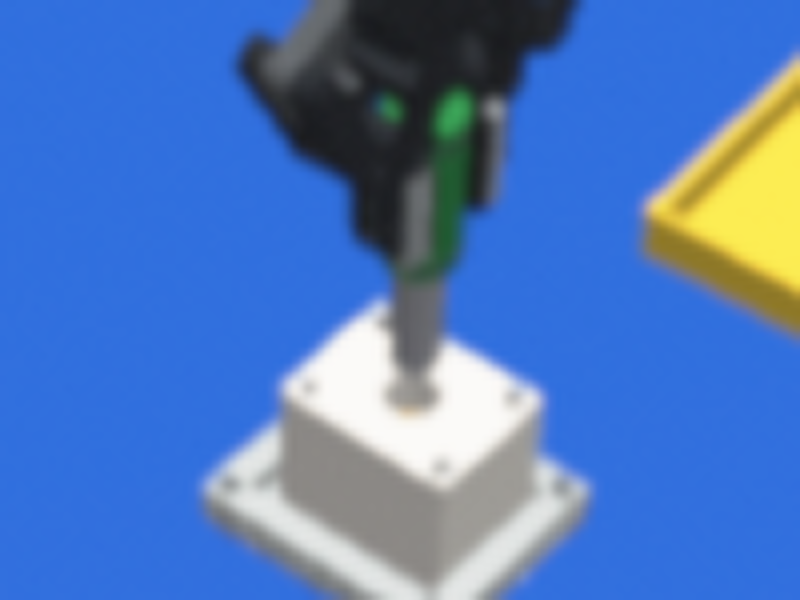

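View pics/side1.png

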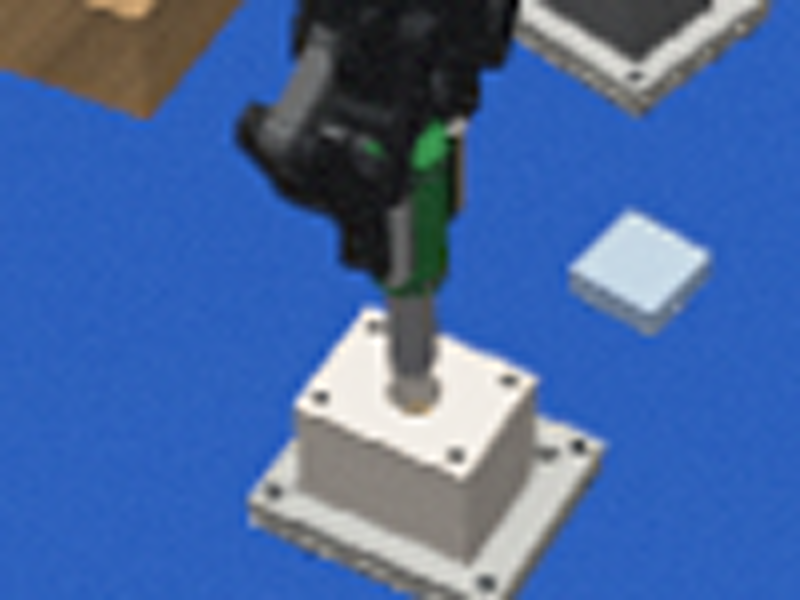

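Both views show the pin just above the white mouth. Scene crop: tip about (413,363), mouth (412,396). Side crop: tip about (413,370), mouth (415,390).

```bash
python3 - <<'E'
from h import *
_,_,c=load('scene1');_,_,e=load('side1')
S=lambda u,v:(c,282+(u-3.5)/8,117+(v-3.5)/8); D=lambda u,v:(e,272+(u-3.5)/8,198+(v-3.5)/8)
print('tip',tri(S(413,363),D(413,370)));print('mouth',tri(S(412,396),D(415,390)))
print([onz(*S(413,363),67),onz(*D(413,370),67),onz(*S(412,396),54),onz(*D(415,390),54)])
E
```

```text
tip (array([451.08452857, 120.13932732,  65.97280084]), [0.8, 0.8])
mouth (array([452.03268217, 118.51634881,  54.32176641]), [1.2, 1.2])
[array([452.37824825, 119.78035498,  67.        ]), array([449.97144759, 120.40625716,  67.        ]), array([452.87109904, 119.40753044,  54.        ]), array([451.2089739 , 117.55194356,  54.        ])]
```

Request:
play_rows(rows="0 0 0 2 1.4 -0.7 10;0 0 0 4 1.4 -0.7 10;0 0 0 6 1.4 -0.7 10;0 0 0 8 1.4 -0.7 10;0 0 0 10 1.4 -0.7 10;0 0 0 11 1.4 -0.7 10;0 0 0 12 1.4 -0.7 10;0 0 0 13 1.4 -0.7 10;0 0 0 14 1.4 -0.7 10;0 0 0 15 1.4 -0.7 10;0 0 0 16 1.4 -0.7 10")

```text
t: 6.68
ee_pos: [454.1, 118.4, 106.2]
tool_rot: [-0.001, 0.708, -0.001, -0.706]
contact_force: [-0.5, -0.4, -0.4]
gripper_width: 0.269
```

Request:
play_rows(rows="0 0 0 1 0 0 10;0 0 0 2 0 0 10;0 0 0 3 0 0 10;0 0 0 4 0 0 10;0 0 0 5 0 0 10;0 0 0 6 0 0 10;0 0 0 7 0 0 10;0 0 0 8 0 0 10;0 0 0 9 0 0 10;0 0 0 10 0 0 10;0 0 0 11 0 0 10;0 0 0 12 0 0 10")

```text
t: 8.18
ee_pos: [454.2, 118.5, 94.2]
tool_rot: [-0.001, 0.708, -0.001, -0.706]
contact_force: [-1.2, 1.0, -0.8]
gripper_width: 0.269
```

Request:
play_rows(rows="0 0 0 0.7 0 0 10;0 0 0 1.4 0 0 10;0 0 0 2.1 0 0 10;0 0 0 2.8 0 0 10;0 0 0 3.3 0 0 10;0 0 0 3.7 0 0 10")

```text
t: 8.93
ee_pos: [454.1, 118.5, 90.5]
tool_rot: [-0.001, 0.708, -0.001, -0.706]
contact_force: [-1.8, 0.8, -0.1]
gripper_width: 0.265
```

Request:
play_rows(rows="0 0 0 0.4 0 0 10;0 0 0 0.8 0 0 10;0 0 0 1.2 0 0 10")

```text
t: 9.3
ee_pos: [454.1, 118.4, 89.2]
tool_rot: [-0.001, 0.708, -0.001, -0.706]
contact_force: [0.1, 0.5, 0.3]
gripper_width: 0.265
```

Request:
play_rows(rows="0 0 0 0.4 0 0 10;0 0 0 0.8 0 0 10;0 0 0 1.2 0 0 10")

```text
t: 9.68
ee_pos: [454.1, 118.4, 88.0]
tool_rot: [-0.001, 0.708, -0.001, -0.706]
contact_force: [-0.8, 1.3, -0.9]
gripper_width: 0.271
```

Past the expected stop (about 89.6) with no force so far. I'll continue slowly.

Request:
play_rows(rows="0 0 0 0.5 0 0 10;0 0 0 1 0 0 10;0 0 0 1.5 0 0 10;0 0 0 2 0 0 10")

```text
t: 10.18
ee_pos: [454.1, 118.5, 86.0]
tool_rot: [-0.001, 0.708, -0.001, -0.706]
contact_force: [-1.4, -0.0, -0.5]
gripper_width: 0.27
```

Request:
play_rows(rows="0 0 0 0.5 0 0 10;0 0 0 1 0 0 10;0 0 0 1.5 0 0 10;0 0 0 2 0 0 10")

```text
t: 10.68
ee_pos: [454.1, 118.4, 83.9]
tool_rot: [-0.001, 0.708, -0.001, -0.706]
contact_force: [-1.3, 0.8, -0.3]
gripper_width: 0.265
```

Request:
play_rows(rows="0 0 0 1 0 0 10;0 0 0 2 0 0 10;0 0 0 3 0 0 10;0 0 0 4 0 0 10;0 0 0 5 0 0 10;0 0 0 6 0 0 10;0 0 0 7 0 0 10;0 0 0 8 0 0 10;0 0 0 9 0 0 10;0 0 0 10 0 0 10;0 0 0 11 0 0 10;0 0 0 12 0 0 10;0 0 0 13 0 0 10")

```text
t: 12.3
ee_pos: [454.2, 118.5, 70.9]
tool_rot: [-0.001, 0.708, -0.001, -0.706]
contact_force: [-2.2, 0.1, 0.1]
gripper_width: 0.271
```

Request:
play_rows(rows="0 0 0 0.6 0 0 10;0 0 0 1.2 0 0 10;0 0 0 1.8 0 0 10;0 0 0 2.4 0 0 10")

```text
t: 12.8
ee_pos: [454.1, 118.5, 68.4]
tool_rot: [-0.001, 0.708, -0.001, -0.706]
contact_force: [-2.3, 0.3, 0.1]
gripper_width: 0.275
```

Request:
play_rows(rows="0 0 0 0.4 0 0 10;0 0 0 0.8 0 0 10;0 0 0 1.2 0 0 10;0 0 0 1.2 0 0 10")

```text
t: 13.3
ee_pos: [454.2, 118.5, 67.2]
tool_rot: [-0.001, 0.708, -0.001, -0.706]
contact_force: [-2.4, 1.3, -1.1]
gripper_width: 0.265
```

```bash
python3 - <<'E'
from h import *
from station import env
o=[]
for n in('scene','side'):
    p,d,c,s=snap(n,n+'2')
    u,v=map(int,proj(c,[452,119,65]))
    o.append(cv2.resize(p[v-45:v+30,u-50:u+50],None,fx=4,fy=4,interpolation=cv2.INTER_CUBIC)[...,::-1])
cv2.imwrite(f'pics/two2.png',np.hstack(o))
E
```

```text
(no output)
```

View pics/two2.png

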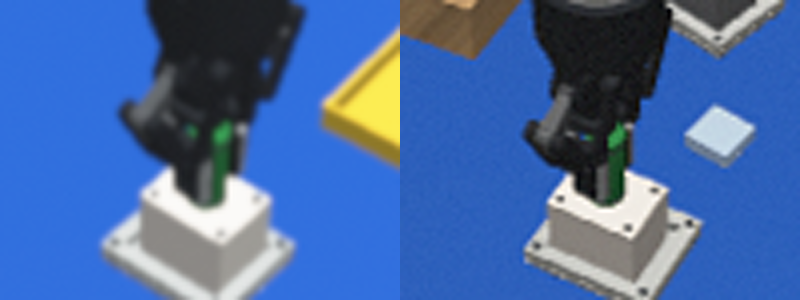

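The shoulder sits at the white top in both views (scene crop (207,203), side crop (610,203)), and no stop was felt. The white hole is good, so I'm moving to grey.

Request:
play_rows(rows="0 0 0 -4 0 0 10;0 0 0 -10 0 0 10;0 0 0 -20 0 0 10;0 0 0 -32 0 0 10;0 0 0 -48 0 0 10;0 0 0 -68 0 0 10;0 0 0 -90 0 0 10;0 0 0 -92 40 -9 10;0 0 0 -92 90 -21 10;0 0 0 -92 140 -32 10;0 0 0 -92 190 -44 10;0 0 0 -92 231 -53 10;0 0 0 -75 231 -53 10;0 0 0 -60 231 -53 10;0 0 0 -55 231 -53 10;0 0 0 -55 231 -53 10;0 0 0 -55 231 -53 10")

```text
t: 15.52
ee_pos: [506.7, -112.1, 122.8]
tool_rot: [-0.001, 0.709, -0.0, -0.706]
contact_force: [-0.4, -0.4, -1.7]
gripper_width: 0.267
```

```bash
python3 - <<'E'
from h import *
from station import env
s=env.sense();print(s['t'],s['ee_pos'],s['contact_force'],goal(s,s['ee_pos'],[0,1]))
for n in('scene','side'):
    p,d,c,s=snap(n,n+'3')
    u,v=map(int,proj(c,[505,-112,65]));print(n,u-50,v-45)
    cv2.imwrite(f'pics/{n}3.png',cv2.resize(p[v-45:v+30,u-50:u+50],None,fx=8,fy=8,interpolation=cv2.INTER_CUBIC)[...,::-1])
E
```

```text
15.525 [ 506.72765569 -112.1040429   122.80877597] [-0.44006131 -0.41754846 -1.67710708] (array([-0.1, -0.2,  0. ]), array([0., 0., 0.]))
scene 229 192
side 297 138
```

View pics/scene3.png

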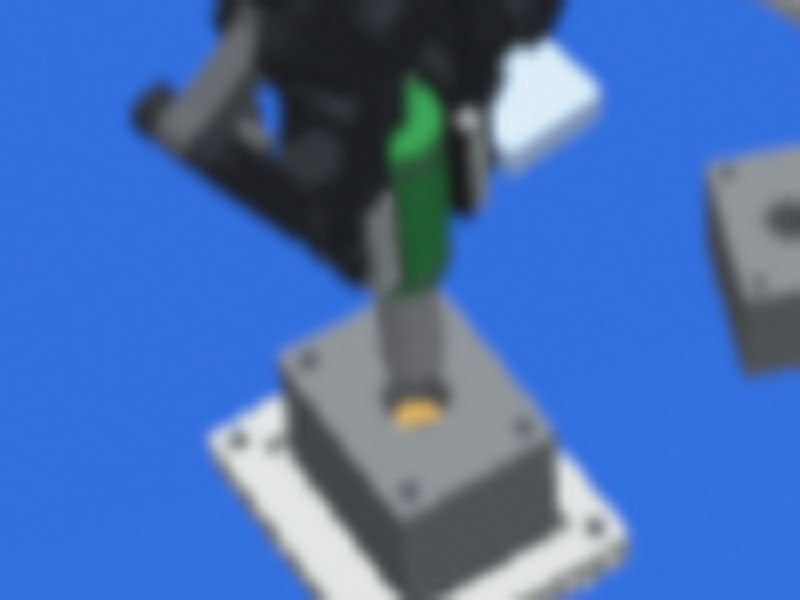

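View pics/side3.png

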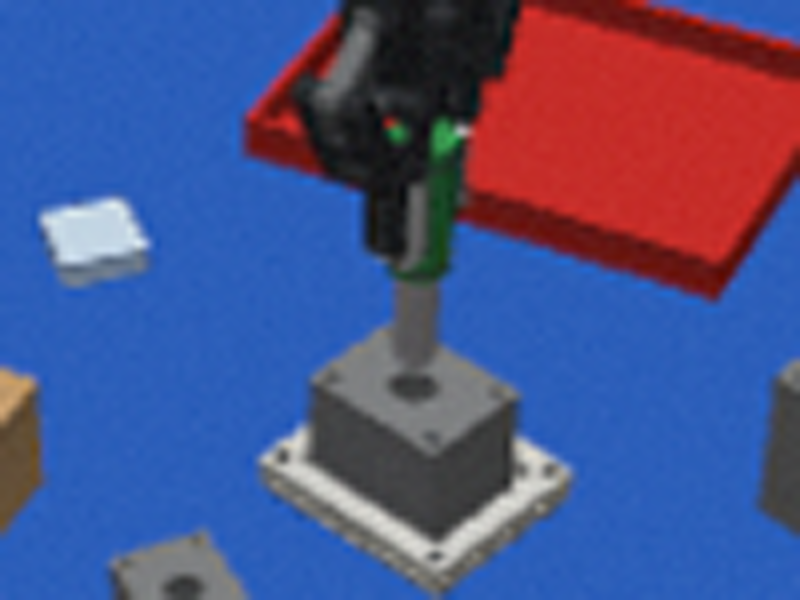

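Pin just above the grey mouth. Scene crop: tip about (411,373), mouth (416,403), with a brass insert visible. Side crop: tip about (414,362), mouth (413,387).

```bash
python3 - <<'E'
from h import *
_,_,c=load('scene3');_,_,e=load('side3')
S=lambda u,v:(c,229+(u-3.5)/8,192+(v-3.5)/8); D=lambda u,v:(e,297+(u-3.5)/8,138+(v-3.5)/8)
print('tip',tri(S(411,373),D(414,362)));print('mouth',tri(S(416,403),D(413,387)))
print([onz(*S(411,373),68),onz(*D(414,362),68),onz(*S(416,403),54),onz(*D(413,387),54)])
E
```

```text
tip (array([ 505.25875121, -112.8532426 ,   65.12098719]), [0.8, 0.8])
mouth (array([ 505.83642398, -113.08322534,   52.77801976]), [1.1, 1.1])
[array([ 507.45675481, -113.82625871,   68.        ]), array([ 503.18422799, -110.4422924 ,   68.        ]), array([ 507.45383494, -113.1018508 ,   54.        ]), array([ 504.39262008, -112.64134663,   54.        ])]
```

Request:
play_rows(rows="0 0 0 2 0.5 -0.6 10;0 0 0 4 0.5 -0.6 10;0 0 0 6 0.5 -0.6 10;0 0 0 8 0.5 -0.6 10;0 0 0 10 0.5 -0.6 10;0 0 0 11 0.5 -0.6 10;0 0 0 12 0.5 -0.6 10;0 0 0 13 0.5 -0.6 10;0 0 0 14 0.5 -0.6 10;0 0 0 15 0.5 -0.6 10;0 0 0 16 0.5 -0.6 10;0 0 0 17 0.5 -0.6 10")

```text
t: 17.12
ee_pos: [507.4, -112.9, 105.7]
tool_rot: [-0.001, 0.709, -0.001, -0.706]
contact_force: [-0.4, 0.2, -1.5]
gripper_width: 0.266
```

Request:
play_rows(rows="0 0 0 1 0 0 10;0 0 0 2 0 0 10;0 0 0 3 0 0 10;0 0 0 4 0 0 10;0 0 0 5 0 0 10;0 0 0 6 0 0 10;0 0 0 7 0 0 10;0 0 0 8 0 0 10;0 0 0 9 0 0 10;0 0 0 10 0 0 10;0 0 0 11 0 0 10;0 0 0 11.5 0 0 10")

```text
t: 18.62
ee_pos: [507.4, -113.0, 94.2]
tool_rot: [-0.001, 0.709, -0.001, -0.706]
contact_force: [-0.1, 0.0, -1.2]
gripper_width: 0.273
```

Request:
play_rows(rows="0 0 0 0.5 0 0 10;0 0 0 1 0 0 10;0 0 0 1.5 0 0 10;0 0 0 2 0 0 10;0 0 0 2.3 0 0 10;0 0 0 2.6 0 0 10")

```text
t: 19.38
ee_pos: [507.4, -112.9, 91.6]
tool_rot: [-0.001, 0.709, -0.001, -0.706]
contact_force: [-0.8, -0.3, -1.6]
gripper_width: 0.267
```

Request:
play_rows(rows="0 0 0 0.3 0 0 10;0 0 0 0.6 0 0 10;0 0 0 0.9 0 0 10;0 0 0 0.9 0 0 10")

```text
t: 19.88
ee_pos: [507.4, -112.9, 90.6]
tool_rot: [-0.001, 0.709, -0.001, -0.706]
contact_force: [-0.7, 0.0, -1.2]
gripper_width: 0.27
```

Request:
play_rows(rows="0 0 0 0.3 0 0 10;0 0 0 0.6 0 0 10;0 0 0 0.6 0 0 10")

```text
t: 20.25
ee_pos: [507.4, -112.9, 90.0]
tool_rot: [-0.001, 0.709, -0.001, -0.706]
contact_force: [-0.9, -0.3, -1.4]
gripper_width: 0.268
```

Request:
play_rows(rows="0 0 0 0.3 0 0 10;0 0 0 0.5 0 0 10;0 0 0 0.5 0 0 10")

```text
t: 20.62
ee_pos: [507.4, -112.9, 89.5]
tool_rot: [-0.001, 0.709, -0.001, -0.706]
contact_force: [0.2, 0.4, -0.9]
gripper_width: 0.266
```

Request:
play_rows(rows="0 0 0 0.3 0 0 10;0 0 0 0.5 0 0 10;0 0 0 0.5 0 0 10")

```text
t: 21.0
ee_pos: [507.4, -112.9, 88.9]
tool_rot: [-0.001, 0.709, -0.001, -0.706]
contact_force: [-0.6, 0.2, -1.5]
gripper_width: 0.267
```

Request:
play_rows(rows="0 0 0 0.3 0 0 10;0 0 0 0.5 0 0 10;0 0 0 0.5 0 0 10")

```text
t: 21.38
ee_pos: [507.4, -112.9, 88.6]
tool_rot: [-0.001, 0.709, -0.001, -0.706]
contact_force: [-1.5, -0.0, -0.2]
gripper_width: 0.268
```

Request:
play_rows(rows="0 0 0 0.3 0 0 10;0 0 0 0.5 0 0 10;0 0 0 0.5 0 0 10")

```text
t: 21.75
ee_pos: [507.6, -113.0, 88.4]
tool_rot: [-0.001, 0.709, -0.001, -0.705]
contact_force: [-2.1, -0.4, 4.8]
gripper_width: 0.265
```

The stop is felt: force rose about 6 N and the motion stalled. A quick look before I withdraw.

```bash
python3 - <<'E'
from h import *
from station import env
o=[]
for n in('scene','side'):
    p,d,c,s=snap(n,n+'4')
    u,v=map(int,proj(c,[505,-112,65]))
    o.append(cv2.resize(p[v-45:v+30,u-50:u+50],None,fx=4,fy=4,interpolation=cv2.INTER_CUBIC)[...,::-1])
cv2.imwrite(f'pics/two4.png',np.hstack(o))
s=env.sense();print(s['t'],s['ee_pos'],s['contact_force'],s['moment'],goal(s,[662,-15.8,170],[0,1]))
E
```

```text
21.85 [ 507.62921244 -112.93442413   88.33959452] [-1.27008685 -0.00634844  4.47980153] [0.07578804 0.36093762 0.0010904 ] (array([-0.1, -0.3,  0. ]), array([ -80.9,  -97.5, -154.6]))
```

View pics/two4.png

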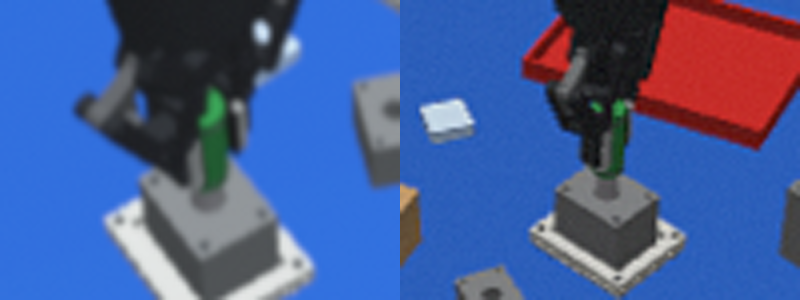

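About half the pin still shows above the grey top (side crop (605,185)), so grey is bad. I'm returning the gauge.

Request:
play_rows(rows="0 0 0 -4 0 0 10;0 0 0 -12 0 0 10;0 0 0 -25 0 0 10;0 0 0 -50 0 0 10;0 -0.3 0 -82 0 0 10;0 -0.3 0 -82 -25 -40 10;0 -0.3 0 -82 -50 -80 10;0 -0.3 0 -82 -75 -118 10;0 -0.3 0 -75 -92 -146 10;0 -0.3 0 -60 -97.5 -154.6 10;0 -0.3 0 -40 -97.5 -154.6 10;0 -0.3 0 -30 -97.5 -154.6 10;0 -0.3 0 -26 -97.5 -154.6 10;0 -0.3 0 -26 -97.5 -154.6 10")

```text
t: 23.6
ee_pos: [662.1, -16.5, 115.4]
tool_rot: [0.001, -0.707, 0.001, 0.707]
contact_force: [-0.3, -0.4, -1.9]
gripper_width: 0.266
```

```bash
python3 - <<'E'
from h import *
from station import env
s=env.sense();print(s['t'],s['ee_pos'],s['contact_force'],goal(s,[662,-15.6,64],[0,1]))
o=[]
for n in('scene','side'):
    p,d,c,s=snap(n,n+'5')
    u,v=map(int,proj(c,[660,-15,65]));print(u,v)
    o.append(cv2.resize(p[v-40:v+35,u-35:u+35],None,fx=5,fy=5,interpolation=cv2.INTER_CUBIC)[...,::-1])
cv2.imwrite(f'pics/two5.png',np.hstack(o))
E
```

```text
23.6 [662.07805998 -16.52486121 115.36184339] [-0.34782728 -0.42539145 -1.88638663] (array([-0.2,  0. , -0. ]), array([51.4, -0.9,  0.1]))
370 249
283 185
```

View pics/two5.png

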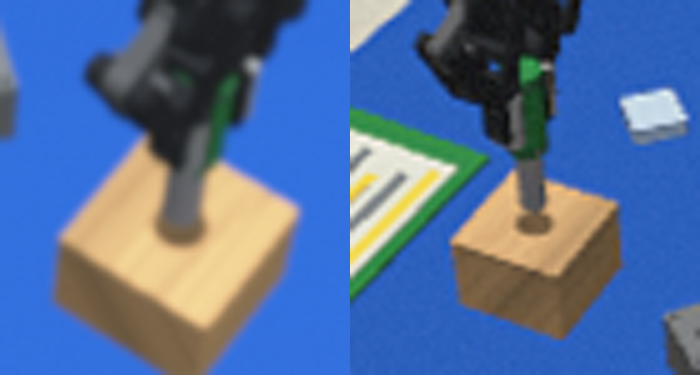

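Pin over the stand's hole in both views (hole at (181,233) and (533,223)). Lowering.

Request:
play_rows(rows="0 0 0 4 -0.8 0 10;0 0 0 7 -0.8 0 10;0 0 0 10 -0.8 0 10;0 0 0 12 -0.8 0 10;0 0 0 14 -0.8 0 10;0 0 0 17 -0.8 0 10;0 0 0 20 -0.8 0 10")

```text
t: 24.58
ee_pos: [662.6, -15.3, 95.8]
tool_rot: [-0.001, 0.707, -0.001, -0.707]
contact_force: [1.0, -0.1, -1.1]
gripper_width: 0.268
```

Request:
play_rows(rows="0 0 0 4 0 0 10;0 0 0 8 0 0 10;0 0 0 12 0 0 10;0 0 0 16 0 0 10;0 0 0 20 0 0 10;0 0 0 24 0 0 10;0 0 0 28 0 0 10;0 0 0 30 0 0 10;0 0 0 31.5 0 0 10;0 0 0 31.5 0 0 10")

```text
t: 25.82
ee_pos: [662.6, -15.3, 64.2]
tool_rot: [-0.001, 0.707, -0.001, -0.707]
contact_force: [0.1, 0.2, -1.4]
gripper_width: 0.264
```

Request:
play_rows(rows="0 0 0 0.6 0 0 10;0 0 0 1.2 0 0 10;0 0 0 1.2 0 0 40;0 0 0 1.2 0 0 60;0 0 0 1.2 0 0 70;0 0 0 -15 0 0 70;0 0 0 -50 0 0 70;0 0 0 -90 0 0 70;0 0 0 -90 0 0 70")

```text
t: 26.95
ee_pos: [665.1, -14.9, 160.1]
tool_rot: [-0.001, 0.71, -0.001, -0.704]
contact_force: [0.6, 1.4, 0.9]
gripper_width: 0.821
```

```bash
python3 - <<'E'
from h import *
from station import env
s=env.sense();print(s['t'],s['ee_pos'],s['contact_force'],s['gripper_width'])
o=[]
for n in('scene','side'):
    p,d,c,s=snap(n,n+'6')
    u,v=map(int,proj(c,[660,-15,65]));print(u,v)
    o.append(cv2.resize(p[v-40:v+35,u-35:u+35],None,fx=5,fy=5,interpolation=cv2.INTER_CUBIC)[...,::-1])
cv2.imwrite(f'pics/two6.png',np.hstack(o))
g=[c for c in o]
p,_,c=load('scene6');u,v=map(int,proj(c,[505,-112,54]));cv2.imwrite('pics/g6.png',cv2.resize(p[v-25:v+25,u-30:u+30],None,fx=10,fy=10,interpolation=cv2.INTER_CUBIC)[...,::-1]);print(u-30,v-25)
E
```

```text
26.95 [665.13705303 -14.87810481 160.09982286] [0.57133261 1.35021103 0.86212592] 0.8210773202024969
370 249
283 185
250 215
```

View pics/two6.png

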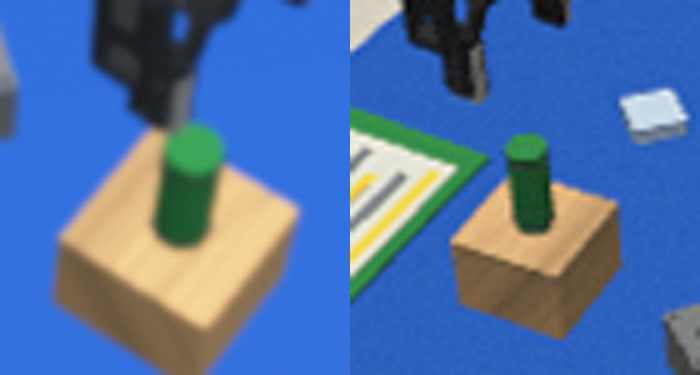

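View pics/g6.png

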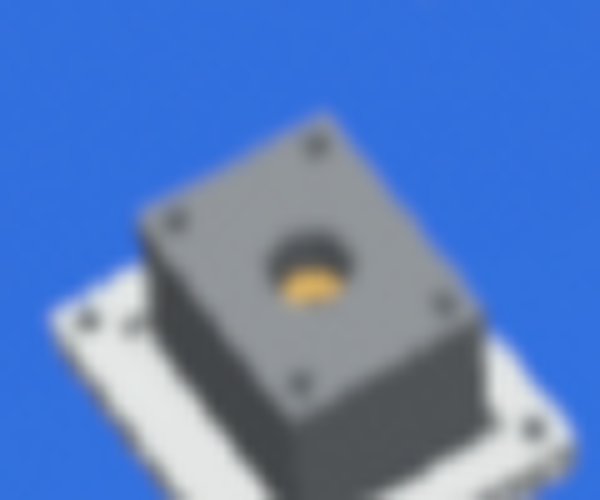

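Gauge hangs upright in the stand, shoulder on the top. Next, the grey part's exact yaw and centre from its top screws, plus where the big grey block stands.

```bash
python3 - <<'E'
from h import *
from station import env
_,_,c=load('scene6');_,_,e=load('side0');_,_,c0=load('scene0')
S=lambda u,v:(c,250+(u-4.5)/10,215+(v-4.5)/10)
P=np.array([onz(*S(*a),54)[:2] for a in[(317,145),(443,302),(300,385),(176,220)]]);print(P.round(1),P.mean(0).round(1))
for i in range(4):
    v=P[(i+1)%4]-P[i];print(np.linalg.norm(v).round(1),np.degrees(np.arctan2(v[1],v[0])).round(1))
print('big',tri((c0,201,217),(e,250+648/4,150+150/4)))
# side view screws
D=lambda u,v:(e,250+(u-1.5)/4,150+(v-1.5)/4)
Q=np.array([onz(*D(*a),54)[:2] for a in[(387,117),(440,148),(404,172),(350,139)]]);print(Q.round(1),Q.mean(0).round(1))
for i in range(4):
    v=Q[(i+1)%4]-Q[i];print(np.linalg.norm(v).round(1),np.degrees(np.arctan2(v[1],v[0])).round(1))
s=env.sense()
for yaw in(-12,-13,-14):
    t=np.radians(yaw+90);print(yaw,goal(s,[506,-112.5,20],[np.cos(t),np.sin(t)]))
E
```

```text
[[ 486.4  -88.8]
 [ 532.3 -100.5]
 [ 524.3 -133.8]
 [ 477.7 -121.5]] [ 505.2 -111.2]
47.4 -14.3
34.3 -103.4
48.2 165.1
33.8 75.1
big (array([ 341.47314273, -182.68301756,   63.65681444]), [2.4, 2.4])
[[ 523.7 -137.7]
 [ 474.5 -126.1]
 [ 485.   -90.8]
 [ 535.4 -103. ]] [ 504.6 -114.4]
50.6 166.7
36.8 73.4
51.9 -13.7
36.5 -108.6
-12 (array([11.9, -0.1,  0. ]), array([135.2,  97.7, 157.1]))
-13 (array([12.9, -0.1,  0. ]), array([135.2,  97.7, 157.1]))
-14 (array([13.9, -0.1,  0. ]), array([135.2,  97.7, 157.1]))
```

Request:
play_rows(rows="5 0 0 0 30 45 85;10 0 0 0 60 95 85;14 0 0 0 85 140 85;14 0 0 0 97.7 158 85;14 0 0 30 97.7 158 85;14 0 0 65 97.7 158 85;14 0 0 85 97.7 158 85;14 0 0 85 97.7 158 85")

```text
t: 28.05
ee_pos: [502.9, -112.2, 68.0]
tool_rot: [0.087, -0.701, 0.087, 0.703]
contact_force: [-0.3, -0.8, 0.5]
gripper_width: 0.995
```

```bash
python3 - <<'E'
from h import *
from station import env
p,d,c,s=snap('wrist','w7');cv2.imwrite('pics/w7.png',p[...,::-1])
t=np.radians(76);print(s['t'],s['ee_pos'],goal(s,[505.3,-112.5,20],[np.cos(t),np.sin(t)]))
E
```

```text
28.05 [ 502.85006947 -112.21164642   68.00209588] (array([-0.1,  0.2,  0. ]), array([48. , -0.3, -2.6]))
```

View pics/w7.png

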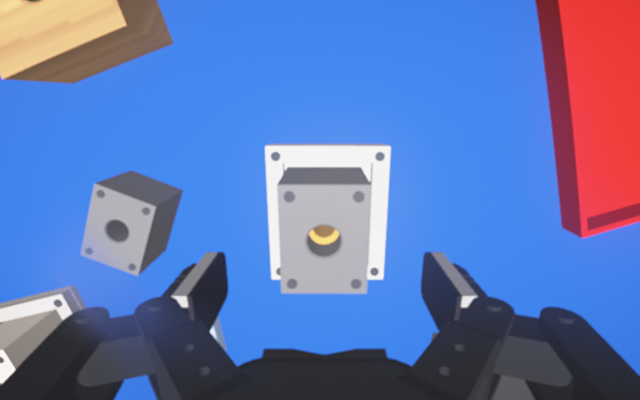

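The grey part is centred between the open jaws and square to them (mouth (324,238)). Descend and grip.

Request:
play_rows(rows="0 0 0 10 0 -2.6 85;0 0 0 22 0 -2.6 85;0 0 0 34 0 -2.6 85;0 0 0 42 0 -2.6 85;0 0 0 47 0 -2.6 85;0 0 0 47 0 -2.6 85;0 0 0 47 0 -2.6 30;0 0 0 47 0 -2.6 30;0 0 0 47 0 -2.6 30;0 0 0 47 0 -2.6 30;0 0 0 47 0 -2.6 30;0 0 0 47 0 -2.6 30", squeeze=60)

```text
t: 29.6
ee_pos: [507.1, -112.9, 23.0]
tool_rot: [-0.087, 0.702, -0.087, -0.701]
contact_force: [-1.0, 0.2, 5.6]
gripper_width: 0.53
```

Request:
play_rows(rows="0 0 0 -5 0 0 30;0 0 0 -20 0 0 30;0 0 0 -45 0 0 30;0 0 0 -75 0 0 30;0 0 0 -80 0 0 30;0 0 0 -80 0 0 30")

```text
t: 30.35
ee_pos: [506.8, -113.0, 102.9]
tool_rot: [-0.087, 0.702, -0.087, -0.701]
contact_force: [0.3, -0.2, -3.5]
gripper_width: 0.529
```

```bash
python3 - <<'E'
from h import *
from station import env
p,d,c,s=snap('side','side8');cv2.imwrite('pics/side8.png',cv2.resize(p[100:300,230:480],None,fx=3,fy=3,interpolation=cv2.INTER_CUBIC)[...,::-1])
t=np.radians(76);print(s['t'],s['ee_pos'],s['contact_force'],s['gripper_width'],goal(s,[561,-337,21],[np.cos(t),np.sin(t)]))
E
```

```text
30.35 [ 506.80674302 -113.0258848   102.875773  ] [ 0.32635391 -0.19590616 -3.54725127] 0.5285185508297144 (array([-0.1, -0.1,  0. ]), array([  81.9,  204. , -107.2]))
```

View pics/side8.png

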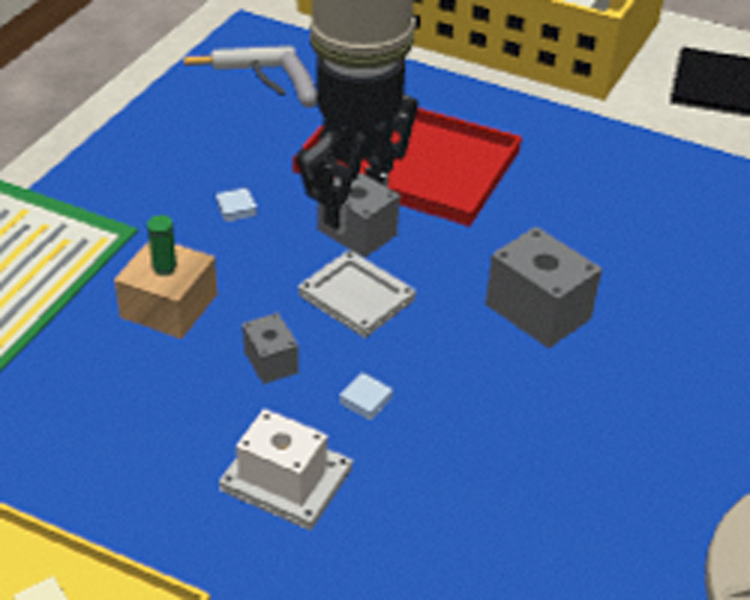

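The grey part is held level (361,210 in the crop) and its nest is empty. White part, gauge and clear blocks are undisturbed. On to the tray.

Request:
play_rows(rows="0 0 0 0 40 -21 30;0 0 0 0 85 -45 30;0 0 0 0 130 -68 30;0 0 0 0 175 -92 30;0 0 0 0 204 -107 30;0 0 0 20 204 -107 30;0 0 0 45 204 -107 30;0 0 0 62 204 -107 30;0 0 0 70 204 -107 30;0 0 0 74 204 -107 30;0 0 0 77 204 -107 30;0 0 0 77 204 -107 30")

```text
t: 31.9
ee_pos: [560.5, -337.0, 25.4]
tool_rot: [-0.087, 0.702, -0.087, -0.702]
contact_force: [-0.7, 0.5, -1.4]
gripper_width: 0.53
```

```bash
python3 - <<'E'
from h import *
from station import env
o=[]
for n in('scene','side'):
    p,d,c,s=snap(n,n+'9')
    u,v=map(int,proj(c,[560,-337,30]));v0=max(0,min(v-50,300))
    o.append(cv2.resize(p[v0:v0+100,u-65:u+65],None,fx=3,fy=3,interpolation=cv2.INTER_CUBIC)[...,::-1])
cv2.imwrite('pics/two9.png',np.hstack(o));print(s['t'],s['ee_pos'],s['contact_force'])
E
```

```text
31.95 [ 560.52606846 -337.0719279    25.59420524] [-0.14861971 -0.00584092 -2.73928973]
```

View pics/two9.png

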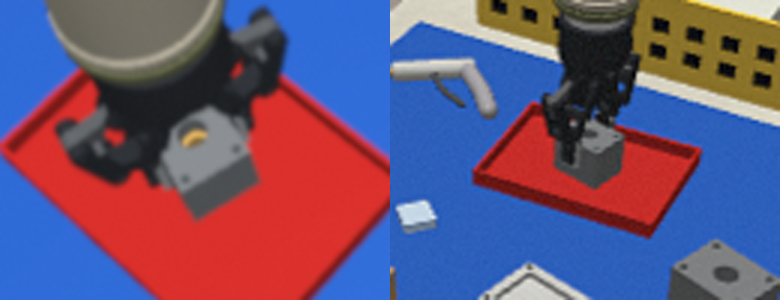

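Part hovers inside the tray, near its middle. Lowering the last few mm.

Request:
play_rows(rows="0 0 0 1 0 0 30;0 0 0 2 0 0 30;0 0 0 3 0 0 30;0 0 0 3.8 0 0 30;0 0 0 3.8 0 0 30")

```text
t: 32.62
ee_pos: [560.5, -337.0, 21.6]
tool_rot: [-0.087, 0.702, -0.087, -0.702]
contact_force: [-0.2, -0.9, -3.5]
gripper_width: 0.532
```

Request:
play_rows(rows="0 0 0 0.5 0 0 30;0 0 0 1 0 0 30;0 0 0 1.2 0 0 30")

```text
t: 33.0
ee_pos: [560.5, -337.0, 21.1]
tool_rot: [-0.087, 0.702, -0.087, -0.701]
contact_force: [-3.1, 1.2, 5.4]
gripper_width: 0.531
```

Contact with the floor (force changed by about +9 N). Release and withdraw.

Request:
play_rows(rows="0 0 0 0 0 0 55;0 0 0 0 0 0 68;0 0 0 0 0 0 68;0 0 0 0 0 0 68;0 0 0 -20 0 0 68;0 0 0 -50 0 0 68;0 0 0 -90 0 0 68;0 0 0 -140 0 0 68;0 0 0 -140 0 60 68;0 0 0 -140 0 110 68;0 0 0 -140 0 110 68")

```text
t: 34.38
ee_pos: [450.1, -310.1, 162.2]
tool_rot: [0.088, -0.701, 0.088, 0.702]
contact_force: [0.8, 0.5, 0.2]
gripper_width: 0.796
```

```bash
python3 - <<'E'
from h import *
from station import env
for n in('scene','side'):
    p,d,c,s=snap(n,n+'10');cv2.imwrite(f'pics/{n}10.png',p[...,::-1])
print(s['t'],s['ee_pos'],s['contact_force'])
E
```

```text
34.425 [ 452.5862642  -310.42190477  162.78693031] [0.18251483 0.66597038 0.46273767]
```

View pics/scene10.png

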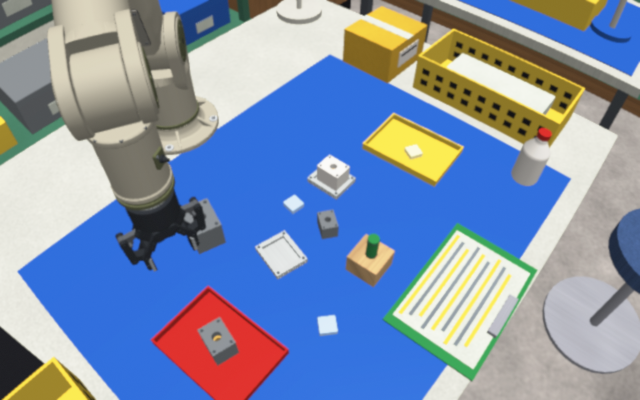

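View pics/side10.png

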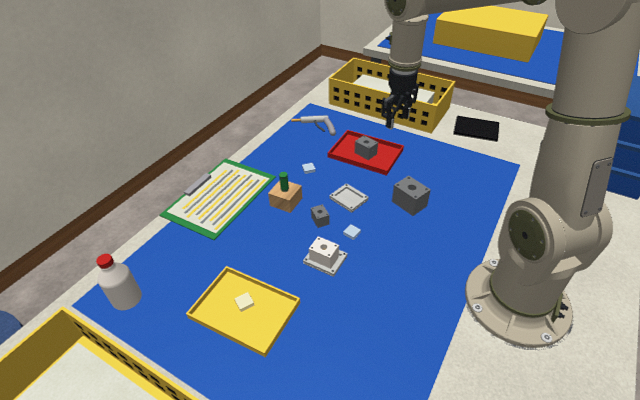

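The grey part stands upright in the red tray (scene (217,340), side (366,147)). The gauge is in the stand, white is in its nest and the blocks haven't moved. One numeric check, then hand in.

```bash
python3 - <<'E'
from h import *
from station import env
p,_,c=load('scene10');q,_,e=load('side10');p0,_,_=load('scene0');q0,_,_=load('side0')
print('grey mouth',tri((c,216.5,337),(e,366.5,143)));print('gauge top',tri((c,373.2,238.4),(e,283.4,174.3)))
def g(im,a):
    h=cv2.cvtColor(im[a[1]:a[3],a[0]:a[2]],cv2.COLOR_RGB2HSV);m=((h[...,0]>45)&(h[...,0]<85)&(h[...,1]>90));return np.argwhere(m).mean(0).round(2),m.sum()
print(g(p0,(355,225,395,265)),g(p,(355,225,395,265)),g(q0,(275,165,295,200)),g(q,(275,165,295,200)))
w=lambda im,a:np.argwhere(im[a[1]:a[3],a[0]:a[2]].min(-1)>225).mean(0).round(2)
print('white',w(p0,(310,150,355,200)),w(p,(310,150,355,200)))
print(env.sense()['joint_velocities'].round(3));print(env.hand_in())
E
```

```text
grey mouth (array([ 557.38474438, -336.12921515,   46.11012156]), [1.7, 1.7])
gauge top (array([659.61231348, -15.6461466 , 104.3520587 ]), [1.5, 1.5])
(array([19.92, 16.81]), np.int64(219)) (array([20.08, 17.11]), np.int64(219)) (array([15.8 ,  8.82]), np.int64(130)) (array([15.66,  8.54]), np.int64(130))
white [16.13 22.82] [16.74 22.74]
[-0.013  0.035 -0.006 -0.039  0.001 -0.006 -0.001]
the job is handed in; nothing more can be done
None
```

I tried the gauge in both holes and found the grey part bad. It now stands in the red tray, and I handed the job in at about 34.4 s of the 59 s allowed.

- **White part (good):** the pin went in until the shoulder was about level with the part's top, with no stop felt. In the last picture it sits in its nest within about a pixel of where it started.
- **Grey part (bad):** the pin stopped hard about half way. I withdrew at a reading of about 5 N, roughly 6 N above the level before contact. The pictures show the part upright near the middle of the red tray.
- **Gauge:** it hangs upright in the stand, with its top at about 104 mm against 105 mm expected and within 0.3 px of its first position.
- **Clear blocks:** they look unmoved in both views; I judged this by eye and did not measure it.

One check disagreed: two hand-picked pixels put the grey part's mouth at 46 mm, where 52 mm is expected. The two rays missed each other by 1.7 mm each, so I put it down to coarse picking. The gripper height at release and the contact with the tray floor both fit a part standing flat.

The arm was still settling very slightly when I handed in (under 0.04 rad/s), well clear of everything.

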